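# Turn over a sewing machine's circuit board and hold a tester on the marked pad

## Robot

A 6-joint arm with a two-finger parallel gripper is mounted at the origin on the work surface. World frame = base frame: x ahead of the robot, y to its left, z up, the work surface at z = 0. Lengths are in m, angles in degrees, forces in N, time in s.
With the tool pointing down it reaches from about 0.35 to 0.95 m from the base axis. Payload 17.4 kg.
Tool frame: the origin (TCP) lies on the centre line of the jaws, within the pads' length; the fingertips stand 17 mm ahead of it and the grasp point (between the pads) lies 2 mm behind it (ctrl.tip_reach is the distance from the TCP to the fingertips, in m); z points along the fingers, y is the line along which they close (so a half turn about z gives the same grasp; the last joint's range is limited). The gripper opens to 93 mm and grips with 3 to 60 N. Pads are 15 mm wide; open, the fingers measure 128 mm over their backs; the gripper's body (75 mm by 188 mm) begins 65 mm behind the grasp point.
Start: joints at [-79.114, 6.646, 82.598, -0, 90.757, -2.166], TCP at [0.152, -0.658, 0.236] pointing down, gripper open.
Joint ranges: [-162.19, 162.19], [-47.58, 125.68], [4.15, 143.07], [-65.23, 245.23], [0.69, 171.88], [-170.13, 170.13]. Speed limits (degrees/s): [108.29, 108.29, 127.2, 180, 180, 180].

## Interface

Orientations are given as [roll, pitch, yaw] about the fixed x, y, z axes, in that order (R = Rz(yaw) Ry(pitch) Rx(roll)).
In Python, from bench import ctrl gives the robot as it stands.
- The arm moves only by the tool step_arm, never from a script. Its argument "rows" is a list of rows, each an object of numbers: "x", "y", "z": the shift along the tool's x, y, z in units of 50 mm (1.0 is 50 mm); "twist": the turn about the tool's z in units of 6 degrees (1.0 is 6 degrees); "claw": the closure, from 0 (fully open) to 1 (shut). In form: [{"x": .., "y": .., "z": .., "twist": .., "claw": ..}, ...]. A call has 1 to 8 rows; each row shifts and turns the commanded pose from where the row before left it, along the tool's axes as they then stand; what a row does not reach is not made up. A row lasts 1/8 s, in which the tool goes at most 62.5 mm and 10.7 degrees, less where a joint would pass 70% of its speed; a pose out of reach is approached as far as the arm can. A call with a number of a shift or a turn outside -1 to 1 is refused whole. A call with a gripper value outside its range is refused whole. The fingers move at their own pace and stop on an object; "newtons" is the grip in N (left out, the last holds). Time passes only in rows, so rows that do not move let the fingers close. It gives the time, the measured TCP pose, the force, the opening and the grip force at its end, in the units of the state.
- ctrl.get_obs(): the state, without advancing time (a new reading comes with each control period).
- ctrl.read_camera(name): name is "scene" or "top" or "wrist"; returns a dict with "color" (384x512x3 uint8, red, green, blue), "range_z" (384x512 float32, m along the optical axis (not along the pixel's ray), 0 where there is no reading), "vfov" (degrees; the focal length in pixels is half the picture's height over the tangent of half this angle, whatever the lens; pixels are square), "cx", "cy" (the principal point, pixels), "dist_coeffs" ([k1, k2, p1, p2, k3] as OpenCV has them; the pictures are not rectified), "world_to_cam" (4x4, takes a point from world to camera coordinates); the wrist camera has in their place "hand_eye" (4x4, takes a point from camera to tool coordinates, whose origin is the TCP and whose axes are the flange's). Camera axes: x right, y up, looking along -z (the intrinsics and any distortion apply to the point x, -y, -z); pixel columns grow to the right and rows downward; lengths in m; the calibration is good to about 2 mm. A picture is of the moment at which its call begins: read the wrist's pose just before it.
- ctrl.sign_off(): hands the job in; it is judged then, once.
The state is a dict: "t": time; "joints": joint angles; "joint_vel": joint speeds; "tau": joint torques, N m; "ee_pos": TCP position; "eef_rot": TCP orientation; "wrist_force": force on the tool from outside, world axes, zero at the start; "torque": the same for the moment, N m; "finger_gap": opening from 0.0 (shut) to 1.0 (fully open); "gripper_force": force on a finger pad.
Only numpy, scipy, OpenCV 4.12 (cv2) and the standard library are available. Lean on these libraries where they do the work, as an engineer would, in place of code of your own. Each camera call takes 0.05 s, during which the arm holds its last target. There are 200 camera calls.

## Task

On the sewing-machine repair table, first turn the hinged frame with the green circuit board right over (it has an orange handle), like a page, until it lies flat on its other side and shows its solder face. Then take the yellow pen tester out of its leaning stand and hold its spring tip on the gold pad ringed in red, the pen upright (square to the board) and pressed lightly so that the spring tip is only partly pushed in. Finish while still holding the pen there like that; press gently throughout and leave the thread cone, the pin tin and the screwdriver where they are.

Things in the scene. Friction and masses are not known exactly. Their poses are not given: they have to be found in the camera images.
- cradle: Fixed turn-over cradle, grey base 150 x 270 x 10 mm; origin under its centre, z up. Hinge line along its x, 50 mm above the table over the origin; posts at x = +-60 mm, 58 mm high. Flap: aluminium frame 116 mm along x, 8 mm thick, 16 to 120 mm from the hinge line, with a green board 6 mm thick. It starts on the -y side and turns to the +y side; mid-plane 50 mm up when level on either.
- flap (a joint): Flap angle, rad: 0 = level on the cradle's -y side (component face up), pi/2 = standing upright, 3.14 = level on the +y side (solder face up, end stop). Stiff hinge: it stays at whatever angle it is left; turning takes about 0.26 N m plus its weight (0.28 kg). Starts at 0 to 0.4.
- handle (a point): Grip point on the axis of the flap's orange handle: a round bar 12 mm in diameter, parallel to the hinge line and 112 mm from it, in the flap's mid-plane, reaching from x = -58 to -110 mm in the cradle's frame (robot side); this point is at x = -85 mm. It swings in a half circle over the hinge line and can turn between the fingers that pinch it.
- pad (a point): Centre of the target on the board's solder face (underneath at the start): a flat gold pad 12 mm across in a red ring 22 mm across. Two other gold pads have no ring. It is 78 mm from the hinge line; with the flap turned over it lies at cradle (x, y, z) = (18, 78, 53) mm. Its axes are the flap's: z along the board's normal, pointing down once turned over.
- stand: Fixed blue probe stand, base 100 x 80 x 12 mm, about 110 mm tall; origin on the table under the ring's upper rim centre, z up. Its dark ring tube (27 mm outside, 19 mm inside, 40 mm long) leans 0.45 rad from vertical, top towards the stand's -x. It stands left or right of the cradle.
- socket (a point): Centre of the upper rim of the stand's ring tube, 105 mm above the table; its axes are the stand's.
- probe: Pen tester, 80 to 100 g, loose in the stand's ring (leaning 0.45 rad, few degrees of play). Origin at the centre of its nose end, z along the pen to its top. Black body 17 mm diameter at z = 0 to 70 mm, collar 27 mm at 70 to 76 mm (rests on the ring), yellow round grip 18 mm at 76 to 136 mm (top). Steel tip, 5 mm diameter, round end, reaches to z = -18 mm. Draw it out along its axis.
- probe_tip (a point): Very end of the pen's steel tip, on its axis, 18 mm beyond the nose end when not pressed.
- plunger (a joint): How far the spring tip is pushed into the pen, m: 0 = fully out, 0.012 = bottomed. Spring about 0.33 N per mm after 0.3 N to start: 2.3 N at 6 mm, 4.3 N bottomed.
- cone: Bystander: orange thread cone on a white foot, 60 mm across, 86 mm tall, origin under its centre. It stands on the other side of the cradle from the stand.
- tin: Bystander: flat steel pin tin 78 x 58 x 28 mm, beyond the cradle; origin under its centre.
- driver: Bystander: screwdriver lying on the table beyond the cradle, its length along its x axis.

How it is judged:
By the outcome, as a careful person would: the job done as asked, in the order asked, and still so for the second after the job is handed in, while the arm keeps its last pose, push and grip.
It also fails if it takes over 61 s, if anything falls off the work surface, if the arm or the gripper's body presses on something with over 40 N, if the wrist force passes 120 N, or if a joint passes its speed limit or range.

## Working session

There is one attempt and no reset: what is moved stays moved. The work goes in short steps, Python scripts to look and compute and a tool call to move; the robot and the scene stay as the last step left them, time stands still between calls to the robot, and variables do not carry over. Pictures are saved under pics/ and viewed, at most 10 in all, crops included, and the job is handed in when it is done.

Besides the shell and the picture viewer there is one more tool, called after "Emit:" as a command line: name --argument value ..., lists and objects as JSON in quotes. step_arm: Moves the arm, as the interface text tells. Shifts and turns lie within -1 to 1; 1 stands for 50 mm of shift or 6 degrees of turn. Its arguments: {"type":"object","properties":{"rows":{"type":"array","items":{"type":"object","properties":{"x":{"type":"number"},"y":{"type":"number"},"z":{"type":"number"},"twist":{"type":"number"},"claw":{"type":"number"}}}},"newtons":{"type":"number"}},"required":["rows"]}

```bash
ls; mkdir -p pics
python3 - <<'E'
from bench import ctrl
import numpy as np,cv2
o=ctrl.get_obs();print({k:np.round(v,3) for k,v in o.items()},ctrl.tip_reach)
d={}
ims=[]
for n in("scene","top","wrist"):
    c=ctrl.read_camera(n);cv2.imwrite(f"pics/{n}0.png",c["color"][:,:,::-1])
    np.savez(f"{n}0.npz",**c);print(n,c["vfov"],c["cx"],c["cy"],c["dist_coeffs"],(c["range_z"]>0).mean())
    if "world_to_cam" in c:print(np.round(c["world_to_cam"],3))
E
```

```text
pics
{'t': np.float64(0.0), 'joints': array([-7.9114e+01,  6.6740e+00,  8.2636e+01,  1.0000e-03,  9.0756e+01,
       -2.1640e+00]), 'joint_vel': array([-0.013,  0.082, -0.084, -0.057, -0.043,  0.029]), 'tau': array([-2.0000e-03, -7.2127e+01, -6.2260e+01,  7.8000e-02,  2.4000e-02,
       -0.0000e+00]), 'ee_pos': array([ 0.152, -0.657,  0.235]), 'eef_rot': array([-1.79934e+02, -3.00000e-03,  1.30500e+01]), 'wrist_force': array([ 0.083, -0.204,  0.393]), 'torque': array([ 0.057, -0.034,  0.004]), 'gripper_force': np.float64(0.0), 'finger_gap': np.float64(1.003)} 0.017
scene 54.75513552435815 258.3418734892851 191.24576359037107 [-0.0440079  0.         0.         0.         0.       ] 0.9960174560546875
[[ 0.819  0.573  0.019 -0.522]
 [-0.433  0.596  0.676  0.175]
 [ 0.376 -0.562  0.737 -1.321]
 [ 0.     0.     0.     1.   ]]
top 47.618157589885 249.8989286311793 187.8332935877534 [-0.1654808  0.         0.         0.         0.       ] 0.9959157307942709
[[ 0.003 -1.     0.014  0.006]
 [ 0.984  0.005  0.177 -0.635]
 [-0.177  0.013  0.984 -1.13 ]
 [ 0.     0.     0.     1.   ]]
wrist 69.80820467199294 257.51846806296544 190.7173924905838 [0.01874505 0.         0.         0.         0.        ] 0.9959157307942709
```

View pics/scene0.png

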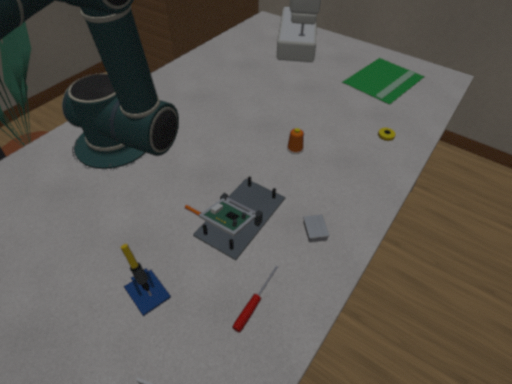

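View pics/top0.png

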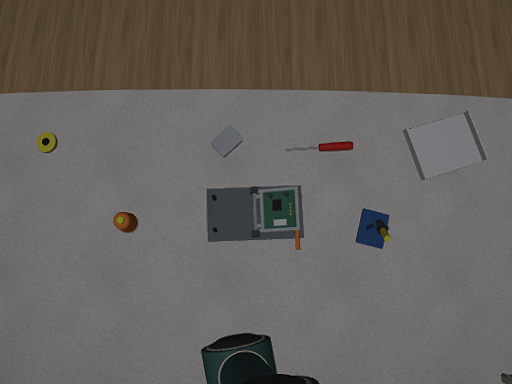

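```bash
cat > h.py <<'E'
import numpy as np,cv2
def cloud(c,T=None):
    """world points (HxWx3) of each pixel from range; T cam->world for wrist"""
    h,w=c["range_z"].shape;f=h/2/np.tan(np.radians(c["vfov"])/2)
    K=np.array([[f,0,c["cx"]],[0,f,c["cy"]],[0,0,1.]])
    u,v=np.meshgrid(np.arange(w),np.arange(h))
    p=cv2.undistortPoints(np.stack([u,v],-1).reshape(-1,1,2).astype(float),K,np.array(c["dist_coeffs"],float)).reshape(h,w,2)
    z=c["range_z"].astype(float);P=np.stack([p[...,0]*z,-p[...,1]*z,-z,np.ones_like(z)],-1)
    if T is None:T=np.linalg.inv(c["world_to_cam"])
    return (P@T.T)[...,:3]
def masks(c):
    H=cv2.cvtColor(c["color"],cv2.COLOR_RGB2HSV);h,s,v=[H[...,i].astype(int) for i in range(3)]
    return dict(orange=(h>=5)&(h<=17)&(s>150)&(v>60),yellow=(h>=21)&(h<=33)&(s>130)&(v>60),
      blue=(h>=100)&(h<=125)&(s>130)&(v>40),green=(h>=60)&(h<=90)&(s>110)&(v>30),red=((h<5)|(h>174))&(s>150)&(v>60))
E
python3 - <<'E'
from h import *
np.set_printoptions(precision=4,suppress=True)
for n in("top","scene"):
    c=np.load(n+"0.npz");P=cloud(c);m=masks(c);ok=c["range_z"]>0
    x,y,z=P[...,0],P[...,1],P[...,2]
    print(n,"table z",np.median(z[ok&(abs(x-.45)<.05)&(abs(y)<.3)]))
    near=ok&(x>.4)&(x<.8)&(abs(y)<.22)&(z>.005)&(z<.2)&~m["orange"]&~m["red"]
    k,l,st,ce=cv2.connectedComponentsWithStats(near.astype(np.uint8))
    for i in np.argsort(-st[1:,4])[:2]+1:
        q=P[l==i];print(" comp",st[i],cv2.minAreaRect(q[:,:2].astype(np.float32)*1000),q[:,2].max())
    o=m["orange"]&(z>.01)&(x<.8)
    for nm,mm in(("handle",o&(y<0.05)),("cone",o&(y>.1)),("blue",m["blue"]&(abs(z-.012)<.004)),("yellow",m["yellow"]&(y<-.1)),("green",m["green"]&(abs(y)<.2)&(x<.8))):
        mm=mm&ok;q=P[mm]
        if len(q)<5:print(nm,len(q));continue
        ctr=q.mean(0);U=np.linalg.svd(q-ctr)[2]
        t=(q-ctr)@U[0]
        print(nm,len(q),ctr,"axis",U[0],"ext",ctr+U[0]*t.min(),ctr+U[0]*t.max(),"nrm",U[2],cv2.minAreaRect(q[:,:2].astype(np.float32)*1000))
E
```

```text
top table z -0.001357917634592809
 comp [ 206  185   98   60 4834] ((564.2191162109375, -5.8071441650390625), (170.97146606445312, 272.7171936035156), 1.6586397886276245) 0.09539516874938414
 comp [211 133  32  25 456] ((778.208740234375, 77.57544708251953), (58.88364791870117, 76.05018615722656), 46.181793212890625) 0.033041430822594364
handle 79 [ 0.4928 -0.1156  0.0851] axis [-0.9979 -0.0606 -0.0243] ext [ 0.518  -0.1141  0.0858] [ 0.4682 -0.1171  0.0845] nrm [-0.0197 -0.0757  0.9969] ((493.0643310546875, -116.07890319824219), (49.922996520996094, 10.099310874938965), 3.7538559436798096)
cone 218 [0.5379 0.3492 0.0696] axis [-0.7403 -0.3037 -0.5997] ext [0.5558 0.3565 0.0841] [0.5051 0.3357 0.043 ] nrm [-0.4977 -0.3522  0.7927] ((540.4336547851562, 350.9049987792969), (47.45972442626953, 43.84210205078125), 46.18549346923828)
blue 625 [ 0.5278 -0.3354  0.0113] axis [-0.9954  0.0961  0.0034] ext [ 0.5822 -0.3406  0.0111] [ 0.4776 -0.3305  0.0115] nrm [ 0.0033 -0.0006  1.    ] ((529.1663818359375, -340.1961975097656), (78.31185150146484, 98.07740020751953), 75.83024597167969)
yellow
[... 1401 characters left out ...]
 [ 0.4799 -0.3635  0.0118] [ 0.5907 -0.3302  0.0122] nrm [ 0.0003  0.0117 -0.9999] ((533.8790893554688, -339.19036865234375), (74.58351135253906, 96.38610076904297), 75.54010772705078)
yellow 160 [ 0.5095 -0.3333  0.144 ] axis [ 0.4387 -0.125  -0.8899] ext [ 0.4971 -0.3297  0.1691] [ 0.5239 -0.3374  0.1146] nrm [ 0.7208 -0.5424  0.4315] ((507.15887451171875, -332.79852294921875), (15.01347827911377, 35.446781158447266), 77.19888305664062)
green 1578 [-0.3928  0.0189  0.1074] axis [-0.9924  0.103  -0.0679] ext [ 0.6175 -0.0859  0.1765] [-0.9371  0.0754  0.0702] nrm [-0.1097 -0.9885  0.1038] ((-155.83465576171875, -37.79264831542969), (303.6974792480469, 1559.6993408203125), 88.51044464111328)
```

Emit:
step_arm --rows '[{"z": -0.6,"twist": 1},{"z": -0.6,"twist": 0.8},{"x": 0.6,"y": -0.85},{"x": 0.6,"y": -0.85},{"x": 0.6,"y": -0.85},{"x": 0.6,"y": -0.85},{"x": 0.6,"y": -0.85},{"x": 0.6,"y": -0.85}]'

```text
invalid input
```

Emit:
step_arm --rows '[{"x": 0.6,"y": -0.85},{"x": 0.6,"y": -0.85},{"x": 0.6,"y": -0.85},{"x": 0.6,"y": -0.85},{"x": 0.4,"y": -0.9},{},{}]'

```text
invalid input
```

```bash
cat >> h.py <<'E'
from scipy.spatial.transform import Rotation as R
def tool(o):
    T=np.eye(4);T[:3,:3]=R.from_euler("xyz",o["eef_rot"],degrees=True).as_matrix();T[:3,3]=o["ee_pos"];return T
def wrist(tag):
    from bench import ctrl
    o=ctrl.get_obs();c=ctrl.read_camera("wrist");cv2.imwrite(f"pics/{tag}.png",c["color"][:,:,::-1])
    T=tool(o)@c["hand_eye"];np.savez(tag+".npz",T=T,**c);return o,c,cloud(c,T)
def go(p,yaw=None):
    from bench import ctrl
    o=ctrl.get_obs();T=tool(o);print("now",o["ee_pos"],o["eef_rot"])
    print("units xyz",np.round(T[:3,:3].T@(np.array(p)-T[:3,3])/.05,2),"twist",None if yaw is None else round((o["eef_rot"][2]-yaw)/6,2))
E
python3 - <<'E'
from h import *
np.set_printoptions(precision=4,suppress=True)
o,c,P=wrist("w1");print(o["ee_pos"],o["eef_rot"]);print(c["hand_eye"])
m=masks(c);ok=c["range_z"]>0
q=P[m["orange"]&ok&(P[...,2]>.02)];ctr=q.mean(0);U=np.linalg.svd(q-ctr)[2];t=(q-ctr)@U[0]
print(len(q),ctr,U[0],ctr+U[0]*t.min(),ctr+U[0]*t.max(),np.percentile(q[:,2],95))
E
```

```text
[ 0.1524 -0.6574  0.235 ] [-179.9456   -0.0005   13.0509]
[[-0.0007  0.9662  0.2579  0.0714]
 [ 1.      0.0004  0.0009  0.0006]
 [ 0.0008  0.2579 -0.9662 -0.1495]
 [ 0.      0.      0.      1.    ]]
31 [ 0.1798 -0.6704  0.3282] [ 0.1421 -0.9873  0.071 ] [ 0.1702 -0.6034  0.3234] [ 0.1845 -0.7031  0.3306] 0.3342359984903819
```

View pics/w1.png

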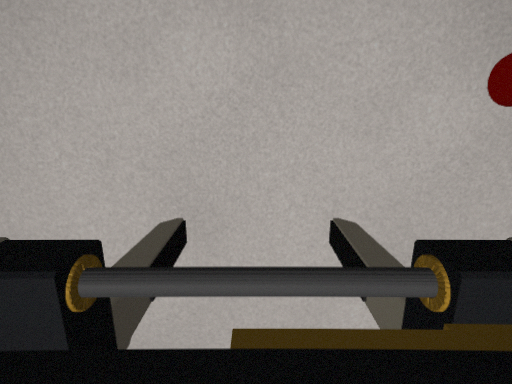

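Emit:
step_arm --rows '[{"x": 0,"y": 0,"z": -0.6,"twist": 1,"claw": 0},{"x": 0,"y": 0,"z": -0.6,"twist": 0.8,"claw": 0},{"x": 0.6,"y": -0.85,"z": 0,"twist": 0,"claw": 0},{"x": 0.6,"y": -0.85,"z": 0,"twist": 0,"claw": 0},{"x": 0.6,"y": -0.85,"z": 0,"twist": 0,"claw": 0},{"x": 0.6,"y": -0.85,"z": 0,"twist": 0,"claw": 0},{"x": 0.6,"y": -0.85,"z": 0,"twist": 0,"claw": 0},{"x": 0.6,"y": -0.85,"z": 0,"twist": 0,"claw": 0}]'

```text
t: 1.2
ee_pos: [0.3228, -0.3942, 0.2956]
eef_rot: [180.0, -0.0, 2.2]
wrist_force: [0.2, 0.0, -0.4]
finger_gap: 1.0
gripper_force: 0.0
```

Emit:
step_arm --rows '[{"x": 0.5,"y": -0.8,"z": 0,"twist": 0,"claw": 0},{"x": 0.5,"y": -0.8,"z": 0,"twist": 0,"claw": 0},{"x": 0.5,"y": -0.8,"z": 0,"twist": 0,"claw": 0},{"x": 0.5,"y": -0.8,"z": 0,"twist": 0,"claw": 0},{"x": 0.5,"y": -0.8,"z": 0,"twist": 0,"claw": 0},{"x": 0.5,"y": -0.8,"z": 0,"twist": 0,"claw": 0},{"x": 0.4,"y": -0.7,"z": 0,"twist": 0,"claw": 0.3},{"x": 0,"y": 0,"z": 0,"twist": 0,"claw": 0.3}]'

```text
t: 2.2
ee_pos: [0.482, -0.1123, 0.2954]
eef_rot: [-180.0, 0.0, 2.4]
wrist_force: [0.6, -0.5, 0.2]
finger_gap: 0.832
gripper_force: 0.0
```

Run:
```python
from h import *
np.set_printoptions(precision=4,suppress=True)
o,c,P=wrist("w2");print(o["ee_pos"],o["eef_rot"])
m=masks(c);ok=(c["range_z"]>0)&(P[...,2]<.15)
q=P[m["orange"]&ok&(P[...,2]>.02)];ctr=q.mean(0);U=np.linalg.svd(q-ctr)[2];t=(q-ctr)@U[0]
print(len(q),ctr,U[0],ctr+U[0]*t.min(),ctr+U[0]*t.max(),np.percentile(q[:,2],[50,95]))
go([.492,ctr[1],.082])
```

```text
[ 0.482  -0.1123  0.2954] [-179.9776    0.0224    2.4358]
328 [ 0.4947 -0.115   0.0865] [-0.9997 -0.0248  0.0069] [ 0.519  -0.1144  0.0864] [ 0.4682 -0.1156  0.0867] [0.0867 0.0884]
now [ 0.4815 -0.1135  0.2954] [-179.9987    0.0277    2.3761]
units xyz [0.21 0.04 4.27] twist None
```

View pics/w2.png

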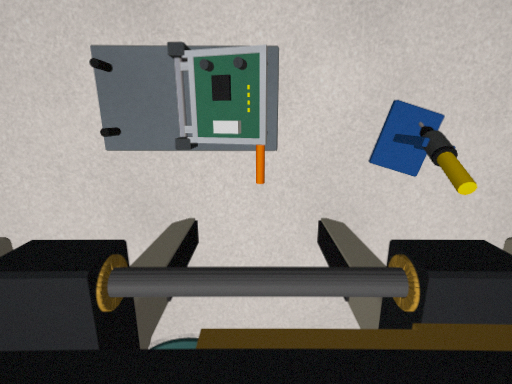

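Emit:
step_arm --rows '[{"x": 0.2,"y": 0.04,"z": 0.8,"twist": 0,"claw": 0.4},{"x": 0,"y": 0,"z": 0.9,"twist": 0,"claw": 0.5},{"x": 0,"y": 0,"z": 0.9,"twist": 0,"claw": 0.6},{"x": 0,"y": 0,"z": 0.9,"twist": 0,"claw": 0.6},{"x": 0,"y": 0,"z": 0.8,"twist": 0,"claw": 0.6},{"x": 0,"y": 0,"z": 0,"twist": 0,"claw": 0.8},{"x": 0,"y": 0,"z": 0,"twist": 0,"claw": 1},{"x": 0,"y": 0,"z": 0,"twist": 0,"claw": 1}]' --newtons 20

```text
t: 3.25
ee_pos: [0.4921, -0.1156, 0.0825]
eef_rot: [-179.9, -0.1, 2.2]
wrist_force: [3.2, 26.9, -7.1]
finger_gap: 0.126
gripper_force: 13.1
```

Run:
```python
from h import *
c=np.load("w2.npz");P=cloud(c,c["T"]);x,y,z=P[...,0],P[...,1],P[...,2]
m=masks(c);print("table",np.median(z[300:,:][(c["range_z"][300:]>.3)]) , np.median(z[(x>.5)&(x<.6)&(y<-.2)&(y>-.27)]))
n=((x>.4)&(x<.8)&(abs(y)<.2)&(z>.004)&(z<.2)&~m["orange"]).astype(np.uint8)
k,l,st,_=cv2.connectedComponentsWithStats(n);i=1+np.argmax(st[1:,4])
print(cv2.minAreaRect(P[(l==i)&(z<.02)][:,:2].astype(np.float32)*1000))
from bench import ctrl;o=ctrl.get_obs();print(o["ee_pos"],o["wrist_force"],o["finger_gap"],o["gripper_force"])
# stand/pen
q=P[m["blue"]&(abs(z-.012)<.004)];print("blue",cv2.minAreaRect(q[:,:2].astype(np.float32)*1000))
```

```text
table 0.0007119455166778033 0.0003066937238432321
((573.5349731445312, -3.8866729736328125), (150.04379272460938, 270.17291259765625), 2.4666948318481445)
[ 0.49213957 -0.11555146  0.08247985] [ 3.19900908 26.91786527 -7.06049184] 0.12588050018895325 13.078891038894653
blue ((529.4947509765625, -339.6097106933594), (80.28248596191406, 98.7636947631836), 74.59603881835938)
```

Emit:
step_arm --rows '[{"x": 0,"y": -0.13,"z": -0.3,"twist": 0,"claw": 1},{"x": 0,"y": -0.155,"z": -0.28,"twist": 0,"claw": 1},{"x": 0,"y": -0.19,"z": -0.255,"twist": 0,"claw": 1},{"x": 0,"y": -0.225,"z": -0.225,"twist": 0,"claw": 1},{"x": 0,"y": -0.255,"z": -0.19,"twist": 0,"claw": 1},{"x": 0,"y": -0.28,"z": -0.15,"twist": 0,"claw": 1},{"x": 0,"y": -0.3,"z": -0.11,"twist": 0,"claw": 1},{"x": 0,"y": -0.31,"z": -0.07,"twist": 0,"claw": 1}]'

```text
t: 4.25
ee_pos: [0.4887, -0.0242, 0.1632]
eef_rot: [179.9, -0.3, 2.2]
wrist_force: [1.1, -5.2, 0.7]
finger_gap: 0.123
gripper_force: 20.0
```

Emit:
step_arm --rows '[{"x": 0,"y": -0.32,"z": -0.02,"twist": 0,"claw": 1},{"x": 0,"y": -0.32,"z": 0.02,"twist": 0,"claw": 1},{"x": 0,"y": -0.31,"z": 0.07,"twist": 0,"claw": 1},{"x": 0,"y": -0.3,"z": 0.11,"twist": 0,"claw": 1},{"x": 0,"y": -0.28,"z": 0.155,"twist": 0,"claw": 1},{"x": 0,"y": -0.255,"z": 0.19,"twist": 0,"claw": 1},{"x": 0,"y": -0.225,"z": 0.225,"twist": 0,"claw": 1},{"x": 0,"y": -0.19,"z": 0.255,"twist": 0,"claw": 1}]'

```text
t: 5.25
ee_pos: [0.4836, 0.0869, 0.1087]
eef_rot: [180.0, -0.0, 2.3]
wrist_force: [5.6, -2.4, 0.7]
finger_gap: 0.12
gripper_force: 20.0
```

Emit:
step_arm --rows '[{"x": 0,"y": -0.155,"z": 0.28,"twist": 0,"claw": 1},{"x": 0,"y": -0.11,"z": 0.3,"twist": 0,"claw": 1},{"x": 0,"y": -0.07,"z": 0.31,"twist": 0,"claw": 1},{"x": 0,"y": -0.02,"z": 0.32,"twist": 0,"claw": 1},{"x": 0,"y": 0,"z": 0.05,"twist": 0,"claw": 1},{"x": 0,"y": 0,"z": 0,"twist": 0,"claw": 1}]'

```text
t: 6.0
ee_pos: [0.4821, 0.1044, 0.0456]
eef_rot: [-179.9, 0.1, 2.2]
wrist_force: [-2.3, 5.3, 5.2]
finger_gap: 0.122
gripper_force: 20.0
```

Emit:
step_arm --rows '[{"x": 0,"y": 0,"z": 0.04,"twist": 0,"claw": 1},{"x": 0,"y": 0,"z": 0,"twist": 0,"claw": 1},{"x": 0,"y": 0,"z": 0,"twist": 0,"claw": 1}]'

```text
t: 6.38
ee_pos: [0.4826, 0.1044, 0.045]
eef_rot: [-179.9, 0.0, 2.2]
wrist_force: [-9.8, 5.0, 21.6]
finger_gap: 0.125
gripper_force: 20.0
```

Emit:
step_arm --rows '[{"x": 0,"y": 0,"z": 0,"twist": 0,"claw": 0.6},{"x": 0,"y": 0,"z": 0,"twist": 0,"claw": 0.5},{"x": 0,"y": 0,"z": -0.9,"twist": 0,"claw": 0.3},{"x": -0.2,"y": 0.2,"z": -1,"twist": 0,"claw": 0.3},{"x": -0.2,"y": 0.3,"z": -1,"twist": 0,"claw": 0.3},{"x": -0.2,"y": 0.4,"z": -1,"twist": 0,"claw": 0.3},{"x": 0,"y": 0.3,"z": -1,"twist": 0,"claw": 0.3},{"x": 0,"y": 0,"z": 0,"twist": 0,"claw": 0.3}]'

```text
t: 7.38
ee_pos: [0.4559, 0.0421, 0.2927]
eef_rot: [180.0, -0.3, 2.2]
wrist_force: [0.2, 0.4, -0.6]
finger_gap: 0.702
gripper_force: 0.0
```

Run:
```python
from h import *
np.set_printoptions(precision=4,suppress=True)
o,c,P=wrist("w3");print(o["ee_pos"],o["eef_rot"],o["wrist_force"])
m=masks(c);x,y,z=P[...,0],P[...,1],P[...,2];ok=(c["range_z"]>0)&(z<.15)
q=P[m["orange"]&ok&(z>.02)&(y<.2)];ctr=q.mean(0);U=np.linalg.svd(q-ctr)[2];t=(q-ctr)@U[0]
print("handle",len(q),ctr,U[0],ctr+U[0]*t.min(),ctr+U[0]*t.max(),np.percentile(q[:,2],[50,95]))
g=m["green"]&ok&(abs(y)<.2)&(x>.45);q=P[g];A=np.c_[q[:,:2],np.ones(len(q))];print("green",q.mean(0),np.linalg.lstsq(A,q[:,2],rcond=None)[0])
r=m["red"]&ok&(abs(y)<.2)&(x>.45)&(x<.7);q=P[r];print("red",len(q),q.mean(0))
n=((x>.4)&(x<.8)&(abs(y)<.2)&(z>.004)&(z<.2)&~m["orange"]).astype(np.uint8)
k,l,st,_=cv2.connectedComponentsWithStats(n);i=1+np.argmax(st[1:,4])
q=P[(l==i)][:,:2].astype(np.float32)*1000;rc=cv2.minAreaRect(q);print(rc)
# expected pad
a=np.radians(2.4);print("exp pad",np.array([.5735,-.0039])+np.array([[np.cos(a),-np.sin(a)],[np.sin(a),np.cos(a)]])@[.018,.078])
```

```text
[0.4559 0.0421 0.2927] [179.9905  -0.2764   2.1715] [ 0.1809  0.434  -0.6287]
handle 341 [0.4989 0.0997 0.055 ] [-0.9723  0.2337  0.009 ] [0.5991 0.0756 0.0541] [0.4595 0.1091 0.0554] [0.0551 0.0569]
green [0.5721 0.0635 0.0535] [0.0003 0.0002 0.0533]
red 147 [0.5874 0.0745 0.0538]
((573.15185546875, -4.19287109375), (149.7892608642578, 270.1407165527344), 2.4187910556793213)
exp pad [0.5882 0.0748]
```

View pics/w3.png

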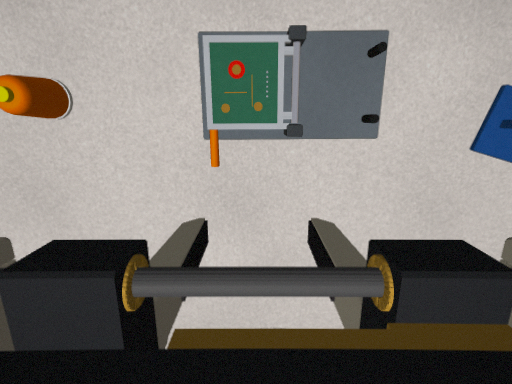

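Emit:
step_arm --rows '[{"x": 0,"y": 0.93,"z": 0,"twist": 0,"claw": 0.3},{"x": 0,"y": 0.93,"z": 0,"twist": 0,"claw": 0.3},{"x": 0,"y": 0.93,"z": 0,"twist": 0,"claw": 0.3},{"x": 0,"y": 0.93,"z": 0,"twist": 0,"claw": 0.3},{"x": 0,"y": 0.93,"z": 0,"twist": 0,"claw": 0.3},{"x": 0,"y": 0.93,"z": 0,"twist": 1,"claw": 0.3},{"x": 0,"y": 0.93,"z": 0,"twist": 1,"claw": 0.3},{"x": 0,"y": 0.93,"z": 0,"twist": 0.95,"claw": 0.3}]'

```text
t: 8.43
ee_pos: [0.4549, -0.3292, 0.2869]
eef_rot: [-179.9, 0.2, -15.6]
wrist_force: [0.2, -0.0, 0.2]
finger_gap: 0.703
gripper_force: 0.0
```

Emit:
step_arm --rows '[{"x": 0,"y": 0,"z": 0,"twist": 0,"claw": 0.45},{"x": 0,"y": 0,"z": 0,"twist": 0,"claw": 0.45}]'

```text
t: 8.68
ee_pos: [0.4552, -0.3276, 0.2878]
eef_rot: [-179.9, 0.1, -15.4]
wrist_force: [-1.3, 0.3, -0.4]
finger_gap: 0.563
gripper_force: 0.0
```

```bash
cat > pen.py <<'E'
from h import *
from scipy.optimize import least_squares
def fit(q,rad,u0,tilt=None):
    """axis of a cylinder of known radius: point at mean height, direction"""
    c0=q.mean(0)
    def ax(p):
        u=np.array([p[2],p[3],1.]);return np.array([p[0],p[1],c0[2]]),u/np.linalg.norm(u)
    f=lambda p:np.linalg.norm(np.cross(q-ax(p)[0],ax(p)[1]),axis=1)-rad
    s=least_squares(f,[c0[0],c0[1],u0[0]/u0[2],u0[1]/u0[2]],loss="soft_l1",f_scale=.001)
    return *ax(s.x),np.sqrt(np.mean(s.fun**2))
def grip_pts(c,P):
    m=masks(c)["yellow"]&(c["range_z"]>0);k,l,st,_=cv2.connectedComponentsWithStats(m.astype(np.uint8))
    return l,st,P
E
python3 - <<'E'
from pen import *
np.set_printoptions(precision=4,suppress=True)
o,c,P=wrist("w4");print(o["ee_pos"],o["eef_rot"])
u0=np.array([-.4194,.1155,.9004])
S=[]
for n,cc,PP in(("wrist",c,P),("scene",np.load("scene0.npz"),None)):
    if PP is None:PP=cloud(cc)
    z=PP[...,2];m=cv2.erode((masks(cc)["yellow"]&(z>.1)&(z<.2)&(PP[...,1]<-.2)&(PP[...,1]>-.45)).astype(np.uint8),np.ones((2,2)))>0
    q=PP[m];t=q@u0;print(n,len(q),q.mean(0),"t",np.percentile(t,[0,2,98,100]))
    q=q[t<t.max()-.006]     # drop the end cap
    p,u,e=fit(q,.009,u0);print(" axis pt",p,u,"tilt",np.arccos(u[2]),"az",np.degrees(np.arctan2(u[1],u[0])),"rms",e)
    S.append(q)
b=P[masks(c)["blue"]&(abs(P[...,2]-.012)<.004)];print(cv2.minAreaRect(b[:,:2].astype(np.float32)*1000))
E
```

```text
[ 0.4552 -0.3276  0.2878] [-179.9373    0.1146  -15.4027]
wrist 584 [ 0.5021 -0.3343  0.1512] t [-0.1508 -0.149  -0.0947 -0.094 ]
 axis pt [ 0.5006 -0.3329  0.1427] [-0.4187  0.1103  0.9014] tilt 0.44778648283097494 az 165.24775724199395 rms 0.0003162211667436301
scene 120 [ 0.511  -0.3333  0.1429] t [-0.1557 -0.1536 -0.0954 -0.0947]
 axis pt [ 0.5041 -0.3299  0.1397] [-0.4321  0.107   0.8955] tilt 0.46134130759486897 az 166.09484164782265 rms 0.0011815348042786041
((529.8798217773438, -339.9114990234375), (78.41752624511719, 97.48529052734375), 74.59236145019531)
```

View pics/w4.png

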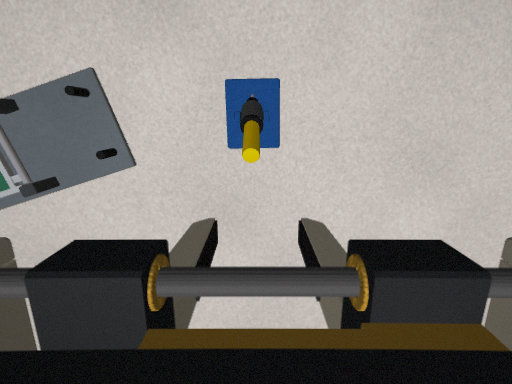

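Emit:
step_arm --rows '[{"x": 0.45,"y": -0.07,"z": 0,"twist": 0,"claw": 0.45},{"x": 0.44,"y": -0.07,"z": 0,"twist": 0,"claw": 0.45},{"x": 0,"y": 0,"z": 0.8,"twist": 0,"claw": 0.45},{"x": 0,"y": 0,"z": 0.8,"twist": 0,"claw": 0.45},{"x": 0,"y": 0,"z": 0.8,"twist": 0,"claw": 0.45},{"x": 0,"y": 0,"z": 0.5,"twist": 0,"claw": 0.45},{"x": 0,"y": 0,"z": 0,"twist": 0,"claw": 0.5},{"x": 0,"y": 0,"z": 0,"twist": 0,"claw": 0.5}]' --newtons 10

```text
t: 9.72
ee_pos: [0.5005, -0.3329, 0.1458]
eef_rot: [180.0, -0.1, -15.4]
wrist_force: [-0.3, 0.6, 0.7]
finger_gap: 0.5
gripper_force: 0.0
```

Run:
```python
from h import *
go([.4998,-.3327,.1425])
```

```text
now [ 0.50052415 -0.33287391  0.14578302] [ 1.79975373e+02 -7.66598339e-02 -1.53856757e+01]
units xyz [-0.01  0.    0.07] twist None
```

Emit:
step_arm --rows '[{"x": 0,"y": 0,"z": 0.03,"twist": 0,"claw": 0.7},{"x": 0,"y": 0,"z": 0,"twist": 0,"claw": 0.8},{"x": 0,"y": 0,"z": 0,"twist": 0,"claw": 1},{"x": 0,"y": 0,"z": 0,"twist": 0,"claw": 1},{"x": 0,"y": 0,"z": 0,"twist": 0,"claw": 1}]' --newtons 10

```text
t: 10.35
ee_pos: [0.4999, -0.3332, 0.1431]
eef_rot: [-180.0, -0.0, -15.4]
wrist_force: [-2.2, 1.0, 3.8]
finger_gap: 0.19
gripper_force: 10.0
```

Emit:
step_arm --rows '[{"x": -0.096,"y": 0,"z": -0.198,"twist": 0,"claw": 1},{"x": -0.096,"y": 0,"z": -0.198,"twist": 0,"claw": 1},{"x": -0.096,"y": 0,"z": -0.198,"twist": 0,"claw": 1},{"x": -0.096,"y": 0,"z": -0.198,"twist": 0,"claw": 1},{"x": -0.096,"y": 0,"z": -0.198,"twist": 0,"claw": 1},{"x": -0.096,"y": 0,"z": -0.198,"twist": 0,"claw": 1},{"x": 0,"y": 0,"z": 0,"twist": 0,"claw": 1}]'

```text
t: 11.22
ee_pos: [0.4721, -0.3257, 0.2034]
eef_rot: [180.0, -0.1, -15.5]
wrist_force: [-0.4, 0.2, -0.9]
finger_gap: 0.189
gripper_force: 10.0
```

```bash
cat >> pen.py <<'E'
def look(tag):
    """pen axis from yellow grip, wrist + scene views; relative to tool"""
    from bench import ctrl
    o,c,P=wrist(tag);T=tool(o)
    print("tcp",o["ee_pos"],o["eef_rot"],"F",o["wrist_force"],"grip",o["gripper_force"])
    s=ctrl.read_camera("scene");cv2.imwrite(f"pics/{tag}s.png",s["color"][:,:,::-1]);out=[]
    for n,cc,PP in(("wrist",c,P),("scene",s,cloud(s))):
        d=PP-T[:3,3];m=cv2.erode((masks(cc)["yellow"]&(np.linalg.norm(d,axis=2)<.07)).astype(np.uint8),np.ones((2,2)))>0
        q=PP[m]
        if len(q)<15:print(n,"few",len(q));continue
        t=q@[0,0,1.];q=q[t<t.max()-.004];p,u,e=fit(q,.009,[0,0,1]);out.append((p,u))
        a=T[:3,:3].T@u;print(n,len(q),"pt",p,"u tool",a,"tilt xz,yz deg",np.degrees(np.arctan2(a[0],-a[2])),np.degrees(np.arctan2(a[1],-a[2])),"rms",e,"zrange",q[:,2].min(),q[:,2].max())
    return o,out
E
python3 - <<'E'
from pen import *
np.set_printoptions(precision=4,suppress=True)
look("p1")
E
```

```text
tcp [ 0.4721 -0.3257  0.2034] [179.9668  -0.0699 -15.4602] F [-0.4438  0.1631 -0.8683] grip 9.98909667134285
wrist 1830 pt [ 0.4814 -0.3299  0.2029] u tool [-0.0234  0.0425 -0.9988] tilt xz,yz deg -1.3434299438510868 2.4339879358078753 rms 0.00344465022728419 zrange 0.17403096668413942 0.22397200615009302
scene 142 pt [ 0.4749 -0.3233  0.1997] u tool [-0.4191  0.0291 -0.9075] tilt xz,yz deg -24.787570509366912 1.8350424912467294 rms 0.0015322977841259499 zrange 0.17151662638838439 0.22267798371776337
```

Run:
```python
import cv2
a=cv2.imread("pics/p1.png");b=cv2.imread("pics/p1s.png")[190:330,70:230]
b=cv2.resize(b,None,fx=2.2,fy=2.2)
import numpy as np
w=np.zeros((384,352+512,3),np.uint8);w[:,:512]=a;w[:b.shape[0],512:512+b.shape[1]]=b
cv2.imwrite("pics/p1c.png",cv2.resize(w,None,fx=.92,fy=.92))
```

```text
(no output)
```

View pics/p1c.png

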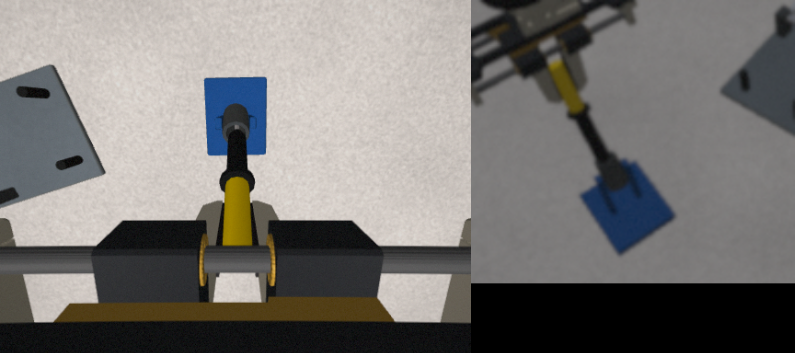

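Emit:
step_arm --rows '[{"x": 0.113,"y": 0,"z": -0.066,"twist": 0,"claw": 1},{"x": 0.116,"y": 0,"z": -0.06,"twist": 0,"claw": 1},{"x": 0.118,"y": 0,"z": -0.053,"twist": 0,"claw": 1},{"x": 0.12,"y": 0,"z": -0.047,"twist": 0,"claw": 1},{"x": 0.122,"y": 0,"z": -0.04,"twist": 0,"claw": 1},{"x": 0.123,"y": 0,"z": -0.033,"twist": 0,"claw": 1},{"x": 0.124,"y": 0,"z": -0.026,"twist": 0,"claw": 1},{"x": 0.124,"y": 0,"z": -0.019,"twist": 0,"claw": 1}]' --newtons 7

```text
t: 12.32
ee_pos: [0.5188, -0.3385, 0.2196]
eef_rot: [-180.0, 0.0, -15.4]
wrist_force: [-1.5, 0.1, -0.4]
finger_gap: 0.19
gripper_force: 7.0
```

```bash
sed -i 's/d=PP-T\[:3,3\];m=cv2.erode((masks(cc)\["yellow"\]&(np.linalg.norm(d,axis=2)<.07))/d=(PP-T[:3,3])@T[:3,:3];m=cv2.erode((masks(cc)["yellow"]\&(abs(d[...,1])<.012)\&(abs(d[...,0])<.04)\&(d[...,2]>-.03)\&(d[...,2]<.06))/' pen.py
python3 - <<'E'
from pen import *
np.set_printoptions(precision=4,suppress=True)
look("p2")
E
```

```text
tcp [ 0.5188 -0.3385  0.2196] [-179.9986    0.0007  -15.4472] F [-1.4543  0.1329 -0.3883] grip 6.999968066811562
wrist 1070 pt [ 0.5153 -0.3378  0.2174] u tool [-0.062   0.0005 -0.9981] tilt xz,yz deg -3.551877716648751 0.03109693611833165 rms 0.0002583762491143841 zrange 0.18515580634889606 0.24023510515065197
scene 107 pt [ 0.5172 -0.3346  0.2143] u tool [-0.0548  0.0101 -0.9984] tilt xz,yz deg -3.1396267180540773 0.5767698984348619 rms 0.0008042340615694491 zrange 0.1861567674479373 0.23983666364572975
```

Emit:
step_arm --rows '[{"x": 0.08,"y": 0,"z": -0.005,"twist": 0,"claw": 1},{"x": 0.07,"y": 0,"z": 0,"twist": 0,"claw": 1},{"x": 0,"y": 0,"z": 0,"twist": 0,"claw": 1}]'

```text
t: 12.8
ee_pos: [0.5259, -0.3404, 0.2198]
eef_rot: [180.0, -0.0, -15.4]
wrist_force: [-0.4, 0.2, -0.6]
finger_gap: 0.192
gripper_force: 7.0
```

Run:
```python
from pen import *
np.set_printoptions(precision=4,suppress=True)
look("p3")
```

```text
tcp [ 0.5259 -0.3404  0.2198] [179.9994  -0.0079 -15.4456] F [-0.4077  0.1506 -0.555 ] grip 6.999962478876114
wrist 913 pt [ 0.5216 -0.3396  0.2179] u tool [-0.0006  0.0003 -1.    ] tilt xz,yz deg -0.032011256543668425 0.01827007092963307 rms 0.0002495131568135149 zrange 0.18574394754254067 0.2400358671535535
scene 97 pt [ 0.523  -0.3361  0.2142] u tool [-0.0084 -0.0149 -0.9999] tilt xz,yz deg -0.48290172764673595 -0.8512397342750903 rms 0.0007685177850315316 zrange 0.18571158433887547 0.2402486545274518
```

Emit:
step_arm --rows '[{"x": 0,"y": 0,"z": 0,"twist": 0,"claw": 1},{"x": 0,"y": 0,"z": -0.2,"twist": 0,"claw": 1},{"x": 0,"y": 0,"z": -0.4,"twist": 0,"claw": 1},{"x": 0,"y": 0,"z": -0.4,"twist": 0,"claw": 1},{"x": 0,"y": -0.2,"z": -0.2,"twist": 0,"claw": 1},{"x": -0.03,"y": -0.4,"z": 0,"twist": 0,"claw": 1},{"x": -0.1,"y": -0.6,"z": 0,"twist": 0,"claw": 1},{"x": -0.1,"y": -0.6,"z": 0,"twist": 0,"claw": 1}]' --newtons 15

```text
t: 13.9
ee_pos: [0.5386, -0.2484, 0.2789]
eef_rot: [-180.0, 0.1, -15.4]
wrist_force: [0.3, 0.5, -0.8]
finger_gap: 0.193
gripper_force: 15.0
```

Emit:
step_arm --rows '[{"x": -0.1,"y": -0.7,"z": 0,"twist": 0,"claw": 1},{"x": -0.1,"y": -0.8,"z": 0,"twist": 0,"claw": 1},{"x": -0.1,"y": -0.8,"z": 0,"twist": 0,"claw": 1},{"x": -0.1,"y": -0.8,"z": 0,"twist": 0,"claw": 1},{"x": -0.1,"y": -0.8,"z": 0,"twist": 0,"claw": 1},{"x": -0.1,"y": -0.8,"z": 0,"twist": 0,"claw": 1},{"x": -0.1,"y": -0.8,"z": 0,"twist": 0,"claw": 1},{"x": 0,"y": -0.6,"z": 0,"twist": 0,"claw": 1}]'

```text
t: 14.9
ee_pos: [0.5854, 0.0556, 0.279]
eef_rot: [180.0, 0.1, -15.4]
wrist_force: [0.1, -0.5, -1.4]
finger_gap: 0.19
gripper_force: 15.0
```

Emit:
step_arm --rows '[{"x": 0,"y": -0.3,"z": 0,"twist": 0,"claw": 1},{"x": 0,"y": 0,"z": 0.3,"twist": 0,"claw": 1},{"x": 0,"y": 0,"z": 0,"twist": 0,"claw": 1}]'

```text
t: 15.28
ee_pos: [0.5894, 0.0665, 0.2627]
eef_rot: [179.9, 0.1, -15.5]
wrist_force: [0.1, 0.3, -1.0]
finger_gap: 0.19
gripper_force: 15.0
```

Run:
```python
from pen import *
np.set_printoptions(precision=4,suppress=True)
o,out=look("p4")
p,u=out[0];c=np.load("p4.npz");P=cloud(c,c["T"]);x,y,z=P[...,0],P[...,1],P[...,2]
r=masks(c)["red"]&(x>.5)&(x<.7)&(abs(y-.075)<.03)&(z<.07);q=P[r]
print("ring",len(q),q.mean(0),cv2.minEnclosingCircle(q[:,:2].astype(np.float32)*1000) if len(q) else "")
g=masks(c)["green"]&(z<.07)&(x>.45)&(x<.68);print("green z",np.median(z[g]))
foot=p+u*(.0535-p[2])/u[2];print("pen axis at board",foot)
n=((x>.4)&(x<.8)&(abs(y)<.2)&(z>.004)&(z<.06)).astype(np.uint8)
print("driver/cone check later");go(o["ee_pos"]+np.array([.5875,.0745,0])-[foot[0],foot[1],0])
import cv2 as v;v.imwrite("pics/p4c.png",v.resize(c["color"][:,:,::-1],None,fx=1.5,fy=1.5))
```

```text
tcp [0.5894 0.0665 0.2627] [179.9378   0.1426 -15.4763] F [ 0.0548  0.2975 -1.0322] grip 14.999868124723434
wrist 932 pt [0.5851 0.0674 0.2607] u tool [-0.0025  0.0004 -1.    ] tilt xz,yz deg -0.14266487747818957 0.022769295415058826 rms 0.0002428546284093505 zrange 0.22748040698946712 0.28301771880264903
scene 20 pt [0.5872 0.0677 0.2556] u tool [ 0.0375  0.056  -0.9977] tilt xz,yz deg 2.1538688962069075 3.211572374515447 rms 0.0006373134111929723 zrange 0.22790920668609482 0.2838464416608927
ring 122 [0.5883 0.0746 0.0538] ((587.6790771484375, 74.65977478027344), 10.617748260498047)
green z 0.05338468065078453
pen axis at board [0.585  0.0672 0.0535]
driver/cone check later
now [0.5898 0.0663 0.2644] [179.9807   0.0321 -15.5092]
units xyz [-0.   -0.15  0.03] twist None
```

View pics/p4c.png

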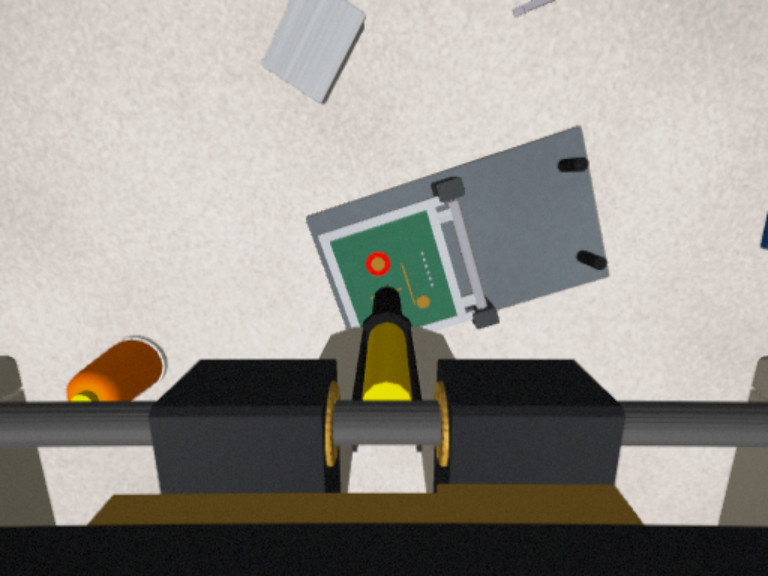

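Emit:
step_arm --rows '[{"x": 0,"y": -0.15,"z": 0,"twist": 0,"claw": 1},{"x": 0,"y": 0,"z": 0.3,"twist": 0,"claw": 1},{"x": 0,"y": 0,"z": 0.4,"twist": 0,"claw": 1},{"x": 0,"y": 0,"z": 0.4,"twist": 0,"claw": 1},{"x": 0,"y": 0,"z": 0.2,"twist": 0,"claw": 1},{"x": 0,"y": 0,"z": 0.1,"twist": 0,"claw": 1},{"x": 0,"y": 0,"z": 0,"twist": 0,"claw": 1},{"x": 0,"y": 0,"z": 0,"twist": 0,"claw": 1}]'

```text
t: 16.38
ee_pos: [0.5923, 0.0745, 0.1954]
eef_rot: [-180.0, -0.0, -15.4]
wrist_force: [0.5, 0.2, -0.8]
finger_gap: 0.191
gripper_force: 15.0
```

```bash
cat > chk.py <<'E'
from pen import *
import sys
np.set_printoptions(precision=4,suppress=True)
tag=sys.argv[1];o,out=look(tag);p,u=out[0]
c=np.load(tag+".npz");P=cloud(c,c["T"]);x,y,z=P[...,0],P[...,1],P[...,2]
g=masks(c)["green"]&(z<.07)&(x>.45)&(x<.68);zb=np.median(z[g])
d=(P-o["ee_pos"])@tool(o)[:3,:3];k=masks(c)["yellow"]&(abs(d[...,1])<.012)&(abs(d[...,0])<.04)&(d[...,2]>-.04)&(d[...,2]<0)
q=P[k];zt=np.percentile(q[:,2],90) if len(q) else 0
print("board",zb,"top",zt,q[:,2].max(),"tip gap mm",(zt-.154-zb)*1e3,"foot",(p+u*(zb-p[2])/u[2]))
r=masks(c)["red"]&(x>.5)&(x<.7)&(abs(y-.075)<.03)&(z<.07);print("ring",r.sum(),cv2.minEnclosingCircle(P[r][:,:2].astype(np.float32)*1000) if r.sum() else 0)
E
python3 chk.py p5
```

```text
tcp [0.5923 0.0745 0.1954] [-179.9833   -0.0489  -15.4471] F [ 0.4739  0.2219 -0.7526] grip 15.000011175870895
wrist 950 pt [0.588  0.0753 0.1932] u tool [-0.0028  0.0008 -1.    ] tilt xz,yz deg -0.15838743897755214 0.045748189966392315 rms 0.00024519654948978233 zrange 0.16078761411466 0.21581369450801116
scene 14 pt [0.591  0.0717 0.1849] u tool [ 0.1136  0.1317 -0.9848] tilt xz,yz deg 6.5801157381783675 7.617449018613429 rms 0.0008050399052359712 zrange 0.16074894300056508 0.21268818137238454
board 0.053403430313714945 top 0.2185630599427824 0.21987088337221034 tip gap mm 11.159629629067469 foot [0.5886 0.0753 0.0534]
ring 134 ((587.7665405273438, 74.7186279296875), 10.827288627624512)
```

Emit:
step_arm --rows '[{"x": -0.015,"y": 0.015,"z": 0.05,"twist": 0,"claw": 1},{"x": 0,"y": 0,"z": 0.1,"twist": 0,"claw": 1},{"x": 0,"y": 0,"z": 0.06,"twist": 0,"claw": 1},{"x": 0,"y": 0,"z": 0.04,"twist": 0,"claw": 1},{"x": 0,"y": 0,"z": 0.04,"twist": 0,"claw": 1},{"x": 0,"y": 0,"z": 0.03,"twist": 0,"claw": 1},{"x": 0,"y": 0,"z": 0,"twist": 0,"claw": 1},{"x": 0,"y": 0,"z": 0,"twist": 0,"claw": 1}]'

```text
t: 17.48
ee_pos: [0.5912, 0.0739, 0.1789]
eef_rot: [-180.0, -0.0, -15.4]
wrist_force: [-1.1, 0.2, 0.9]
finger_gap: 0.191
gripper_force: 15.0
```

```bash
python3 chk.py p6
```

```text
tcp [0.5912 0.0739 0.1789] [-179.9962   -0.0101  -15.4483] F [-1.1389  0.1786  0.939 ] grip 15.000211000442505
wrist 956 pt [0.5869 0.0747 0.1768] u tool [-0.0012  0.0005 -1.    ] tilt xz,yz deg -0.067644817324147 0.03139465767093442 rms 0.000245706484127535 zrange 0.14479312822317905 0.1993430741065083
scene 19 pt [0.5889 0.0752 0.1786] u tool [ 0.0028  0.045  -0.999 ] tilt xz,yz deg 0.16014569972433224 2.5769875401847786 rms 0.0008775110018972267 zrange 0.14737012945041184 0.1985292243142318
board 0.05341152958360568 top 0.20217301260054102 0.20335230683015879 tip gap mm -5.238516983064656 foot [0.5871 0.0748 0.0534]
ring 133 ((587.671630859375, 74.9600830078125), 10.891401290893555)
```

```bash
python3 -c "
from bench import ctrl
o=ctrl.get_obs();print(o['t'],o['ee_pos'],o['wrist_force']);print(ctrl.sign_off())"
```

```text
17.575 [0.59117542 0.07390976 0.17885975] [ 0.36710487 -0.40654289  1.48728037]
the job is handed in; nothing more can be done
None
```

The job is handed in at 17.6 s: the flap lies flat with its solder face up, and the arm is holding the pen upright (within about 0.1°) on the red-ringed pad, less than 1 mm off centre, with the spring tip pushed in about 5 of 12 mm; the cone, tin and screwdriver were never approached, though I did not re-measure them at the end.

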